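# Load the sprung bowl dispenser and hold it down

## Robot

A 6-joint arm with a two-finger parallel gripper is mounted at the origin on the work surface. World frame = base frame: x ahead of the robot, y to its left, z up, the work surface at z = 0. Lengths are in mm, angles in rad, forces in N, time in s.
With the tool pointing down it reaches from about 400 to 825 mm from the base axis. Payload 7 kg.
Tool frame: the origin (TCP) lies between the finger pads; the fingertips stand 22 mm ahead of it and the grasp point (between the pads) lies 3 mm ahead of it; z points along the fingers, y is the line along which they close (so a half turn about z gives the same grasp; the last joint's range is limited). The gripper opens to 88 mm and grips with 3 to 60 N. Pads are 19 mm wide; open, the fingers measure 130 mm over their backs; the gripper's body (78 mm by 193 mm) begins 47 mm behind the grasp point.
Start: joints at [1.561, 0.359, 0.012, 0, -1.224, -0.288], TCP at [198.066, 645.264, 248.561] pointing down, gripper open.
Joint ranges: [-3.07, 3.07], [-1.43, 2.12], [-1.02, 1.25], [-3.03, 1.67], [-3.05, -0], [-3.03, 3.03]. Speed limits (rad/s): [2.39, 2.39, 3.01, 3.14, 3.14, 3.14].

## Interface

Orientations are given as a unit quaternion [w, x, y, z].
In Python, from workcell import arm gives the robot as it stands.
- The arm moves only by the shell command python3 -m creep 'ROWS' [FORCE]. ROWS is a JSON object of lists of equal length, an entry for each row: "travel": the shift along the tool's x, y, z in units of 25 mm (1.0 is 25 mm), a list of three; "rot": the turn, a rotation vector about the tool's x, y, z in units of 5 degrees (1.0 is 5 degrees), a list of three; "grip": the opening, from 0 (shut) to 1 (fully open). In form: {"travel": [[x, y, z], ...], "rot": [[ax, ay, az], ...], "grip": [grip, ...]}. A call has 1 to 20 rows; each row shifts and turns the commanded pose from where the row before left it, along the tool's axes as they then stand; what a row does not reach is not made up. A row lasts 1/12 s, in which the tool goes at most 41.7 mm and 7.16 degrees, less where a joint would pass 70% of its speed; a pose out of reach is approached as far as the arm can. A call is refused whole if a number of a shift passes 1 or a number of a turn 1, either way. A call with a gripper value outside its range is refused whole. The fingers move at their own pace and stop on an object; FORCE is the grip in N (left out, the last holds). Time passes only in rows, so rows that do not move let the fingers close. It gives the time, the measured TCP pose, the force, the opening and the grip force at its end, in the units of the state.
- arm.sense(): the state, without advancing time (a new reading comes with each control period).
- arm.camera(name): name is "scene" or "side" or "wrist"; returns a dict with "color" (480x640x3 uint8, red, green, blue), "camera_matrix" (3x3 intrinsics, pixels), "rvec" (rotation vector, rad) and "tvec" (3), from world to camera coordinates, as OpenCV has them; the wrist camera has in their place "tool_from_camera" (4x4, takes a point from camera to tool coordinates, whose origin is the TCP and whose axes are the flange's). Camera axes: x right, y down, z forward; pixel columns grow to the right and rows downward; lengths in mm; the calibration is good to about 2 mm. A picture is of the moment at which its call begins: read the wrist's pose just before it. There is no depth.
- arm.sign_off(): hands the job in; it is judged then, once.
The state is a dict: "clock": time; "joint_positions": joint angles; "qvel": joint speeds; "joint_efforts": joint torques, N m; "tool_pos": TCP position; "eef_rot": TCP orientation; "wrist_force": force on the tool from outside, world axes, zero at the start; "wrist_torque": the same for the moment, N m; "gripper_width": opening from 0.0 (shut) to 1.0 (fully open); "gripper_force": force on a finger pad.
Only numpy, scipy, OpenCV 4.12 (cv2) and the standard library are available. Lean on these libraries where they do the work, as an engineer would, in place of code of your own. Each camera call takes 0.05 s, during which the arm holds its last target. There are 200 camera calls.

## Task

Nest the display bowls in the steel bowl dispenser, where the large green bowl already sits: first set the medium pink bowl down flat in the large one and let go of it, then the small yellow bowl flat in the medium one, without dropping them. Then push down with closed fingers inside the smallest bowl, touching no other bowl, until the large bowl's rim is level with the top of the steel collar (30 mm down, not all the way to the bottom), and finish while still holding it there so that the cover can be fitted. Leave everything else on the counter where it is.

Things in the scene. Friction and masses are not known exactly. Their poses are not given: they have to be found in the camera images.
- dispenser: fixed steel bowl dispenser: upright round collar (tube), outer diameter 190, inner diameter 166, 85 tall, open at the top, standing on the counter. Origin: centre of its underside, on the counter; z up
- collar_top (a point): centre of the collar's mouth, level with its top edge, 85 above the counter; fixed
- carrier (a joint): travel in m of the black sprung platform (diameter 160) inside the collar: 0 fully up, grows as it is pushed down, stop at 0.044. The spring is preloaded so that the bowls alone do not sink it; stiffness 300 N/m; with all bowls on, about 4 N starts it and 13 N holds 30 mm; it springs back when let go
- carrier_top (a point): centre of the platform's upper face, 60 above the counter when fully up; moves down with the platform; the large bowl's underside rests on it, so that bowl's rim then stands 30 above the collar
- bowl_large: pistachio green large straight-sided bowl, no handle: outer diameter 152, inner 136, vertical wall 8 thick, 55 tall, inner floor 12 above the underside, foot edge bevelled 8. Pinch the wall at the rim from above, one finger inside. Origin: centre of underside, z up. Starts loose on the dispenser's platform, inside the collar with 7 to spare all round. Mass about 0.32 kg
- bowl_medium: pink medium straight-sided bowl, no handle: outer diameter 118, inner 102, vertical wall 8 thick, 55 tall, inner floor 12 above the underside, foot edge bevelled 8. Pinch the wall at the rim from above, one finger inside. Origin: centre of underside, z up. Starts left or right. Fits in the large bowl, 9 to spare all round; nested, its underside is 12 above that one's. Mass about 0.2 kg
- bowl_small: yellow small straight-sided bowl, no handle: outer diameter 84, inner 68, vertical wall 8 thick, 55 tall, inner floor 12 above the underside, foot edge bevelled 8. Pinch the wall at the rim from above, one finger inside. Origin: centre of underside, z up. Starts on the other side. Fits in the medium bowl, 9 to spare all round; nested, its underside is 12 above that one's. Mass about 0.12 kg
- jar: bystander, to be left alone: amber glass jar with brass cap, 70 diameter, 110 tall. Origin: centre of its underside
- spatula: bystander, to be left alone: spatula lying flat, pointing roughly across the table in front of the robot, about 280 long. Origin: centre of its underside
- mug: bystander, to be left alone: whitish ceramic cup without handle, 76 diameter, 75 tall. Origin: centre of its underside
- card: bystander, to be left alone: white price card 80 wide upright in a black foot, 82 tall. Origin: centre of its underside
- macaron: bystander, to be left alone: pink macaron, 48 diameter, 27 tall. Origin: centre of its underside
- tamper: bystander, to be left alone: copper-coloured hand tamper with a knob, standing, 50 diameter, 62 tall. Origin: centre of its underside
Things that resemble listed ones, but are neither listed nor needed, are in the scene too. Leave any purple look-alike of the bowl_small alone.

How it is judged:
By the outcome, as a careful person would: the job done as asked, in the order asked, and still so for the second after the job is handed in, while the arm keeps its last pose, push and grip.
It also fails if it takes over 61 s, if anything falls off the work surface, if the arm or the gripper's body presses on something with over 40 N, if the wrist force passes 120 N, or if a joint passes its speed limit or range.

## Working session

There is one attempt and no reset: what is moved stays moved. The work goes in short steps, Python scripts to look and compute and a shell command to move; the robot and the scene stay as the last step left them, time stands still between calls to the robot, and variables do not carry over. Pictures are saved under pics/ and viewed, at most 11 in all, crops included, and the job is handed in when it is done.

```bash
mkdir -p pics; ls
python3 - <<'E'
from workcell import arm
import cv2,numpy as np
print(arm.sense())
for n in ["scene","side"]:
    c=arm.camera(n); cv2.imwrite(f"pics/{n}0.png",c["color"][:,:,::-1])
    R=cv2.Rodrigues(np.array(c["rvec"],float))[0]; print(n,c["camera_matrix"],(-R.T@np.array(c["tvec"]).ravel()).round(), R[2])
print(arm.camera("wrist")["tool_from_camera"])
E
```

```text
pics
{'clock': 0.0, 'joint_positions': array([ 1.56107142e+00,  3.59383921e-01,  1.10628672e-02, -3.90369645e-04,
       -1.22411886e+00, -2.88091707e-01]), 'qvel': array([-0.00126134,  0.00079354, -0.00194774,  0.00062704, -0.00029447,
       -0.00107574]), 'joint_efforts': array([ 3.20988611e-04, -5.82713485e+01,  2.93054563e+01,  6.99708447e+00,
        6.95720402e-03, -1.49336333e-04]), 'tool_pos': array([197.94949552, 644.83548864, 247.61908478]), 'eef_rot': array([ 8.39305726e-04,  9.88923415e-01, -1.48424292e-01, -6.77324672e-05]), 'wrist_force': array([ 0.61202221, -0.36599742, -0.41687928]), 'wrist_torque': array([-0.02159431, -0.03029332, -0.00311334]), 'gripper_force': 0.0, 'gripper_width': 1.0002320382192145}
scene [[591.50439582   0.         311.86304757]
 [  0.         591.50439582 242.16185581]
 [  0.           0.           1.        ]] [1061. -631. 1280.] [-0.3532717   0.45751994 -0.8160114 ]
side [[501.88853085   0.         310.18322689]
 [  0.         501.88853085 241.98168548]
 [  0.           0.           1.        ]] [ 123. -529.  770.] [ 0.4108398   0.59708459 -0.68898523]
[[-7.91014605e-05 -9.69435745e-01 -2.45345327e-01  6.58422909e+01]
 [ 9.99999949e-01 -1.08256630e-06 -3.18131097e-04  1.08622747e+00]
 [ 3.08142055e-04 -2.45345340e-01  9.69435696e-01 -1.36906651e+02]
 [ 0.00000000e+00  0.00000000e+00  0.00000000e+00  1.00000000e+00]]
```

View pics/scene0.png

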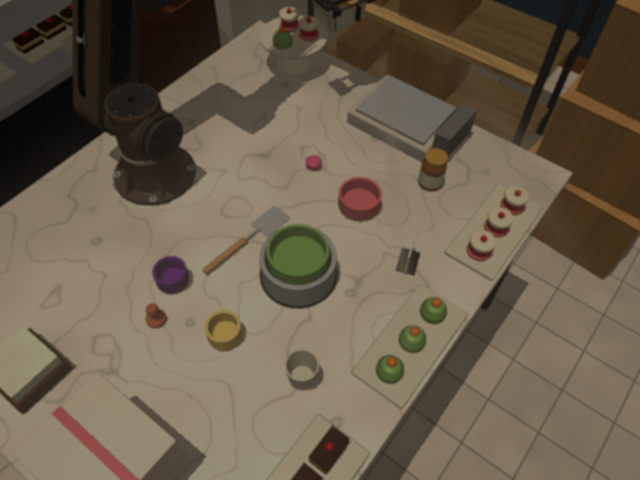

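View pics/side0.png

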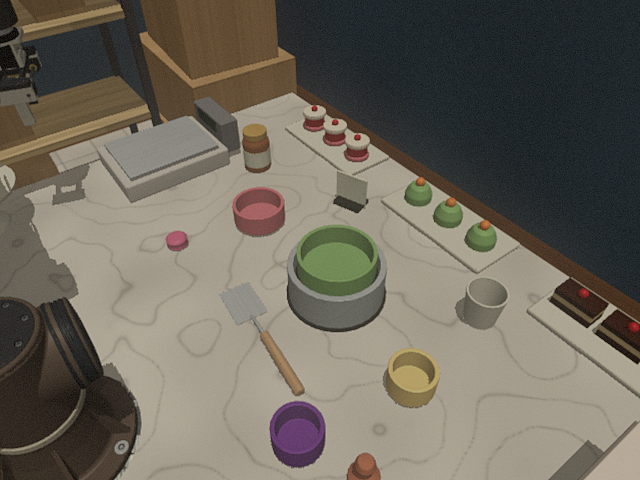

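The scene picture shows green at (298,255), pink at (360,198), yellow at (223,330) and the purple look-alike at (171,274). In the side picture green is at (337,262), pink at (259,211) and yellow at (412,378). I'll fit the far arcs of the rims in both views.

```bash
cat > h.py <<'E'
from workcell import arm
import cv2,numpy as np
from scipy.optimize import least_squares,brentq,minimize_scalar
SEED={"scene":{"green":(298,255),"pink":(360,198),"yellow":(223,330)},"side":{"green":(337,262),"pink":(259,211),"yellow":(412,378)}}
HUE={"green":(32,60,70),"pink":(170,185,70),"yellow":(17,30,90)}
def mask(img,name,seed=None):
    hsv=cv2.cvtColor(cv2.GaussianBlur(img,(3,3),0),cv2.COLOR_RGB2HSV).astype(int)
    lo,hi,s=HUE[name]; h=hsv[...,0]; h=np.where((h<10)&(hi>180),h+180,h)
    m=((h>=lo)&(h<=hi)&(hsv[...,1]>s)&(hsv[...,2]>40)).astype(np.uint8)
    n,l,st,ce=cv2.connectedComponentsWithStats(m)
    k=l[seed[1]-8:seed[1]+9,seed[0]-8:seed[0]+9]; k=k[k>0]
    return (l==np.bincount(k).argmax()).astype(np.uint8)
def cast(px,K,R,C,z):
    u=cv2.undistortPoints(np.array(px,float).reshape(-1,1,2),K,None).reshape(-1,2)
    d=np.c_[u,np.ones(len(u))]@R      # rows: R^T d
    return (C+d*((z-C[2])/d[:,2])[:,None])[:,:2]
def cam(n):
    c=arm.camera(n); R=cv2.Rodrigues(np.array(c["rvec"],float))[0]
    return c["color"],np.array(c["camera_matrix"]),R,-R.T@np.array(c["tvec"],float).ravel()
def fit(pts,C):
    p=pts; c=p.mean(0); a=None
    for _ in range(8):
        away=c-C[:2]; away/=np.linalg.norm(away)
        q=p[(p-c)@away>5] 
        s=least_squares(lambda v:np.hypot(*(q-v[:2]).T)-v[2],[*c,60],loss="soft_l1"); c=s.x[:2]
    return s.x,np.sqrt(np.mean(s.fun**2))
def locate(names=("green","pink","yellow")):
    V={n:cam(n) for n in ("scene","side")}
    for b in names:
        D={}
        for n,(im,K,R,C) in V.items():
            m=mask(im,b,SEED[n][b]); ct=max(cv2.findContours(m,0,cv2.CHAIN_APPROX_NONE)[0],key=len)
            D[n]=(cv2.convexHull(ct).reshape(-1,2) if 0 else ct.reshape(-1,2),K,R,C)
        f=lambda z:[fit(cast(*D[n],z),D[n][3]) for n in D]
        g=lambda z:np.linalg.norm(np.subtract(*[r[0][:2] for r in f(z)]))
        z=minimize_scalar(g,bounds=(20,150),method="bounded").x
        print(b,"z",round(z,1),"gap",round(g(z),1),[(r[0].round(1),round(r[1],2)) for r in f(z)])
E
python3 -c "
from h import *
locate()"
```

```text
green z 113.2 gap 3.6 [(array([540.1, -13.7,  74.3]), np.float64(0.75)), (array([539.2, -10.2,  73.7]), np.float64(0.68))]
pink z 53.7 gap 4.1 [(array([532.5, 264.6,  56.1]), np.float64(1.07)), (array([531. , 268.5,  56.9]), np.float64(0.96))]
yellow z 51.8 gap 3.9 [(array([ 510.7, -256.5,   41.5]), np.float64(0.66)), (array([ 510.4, -252.6,   40.2]), np.float64(0.56))]
```

Centres agree to about 4 mm and the heights match the text. Next I go above the pink bowl for a wrist view, working out the obstacles on the way.

```bash
python3 -m creep '{"travel":[[0.95,0.59,0],[0.95,0.59,0],[0.95,0.59,0],[0.95,0.59,0],[0.95,0.59,0],[0.95,0.59,0],[0.95,0.59,0],[0.95,0.59,0],[0.95,0.59,0],[0.95,0.59,0],[0.95,0.59,0],[0.95,0.59,0],[0.95,0.59,0],[0.95,0.59,0],[0.95,0.59,0],[0.95,0.59,0],[0.95,0.59,0],[0.95,0.59,0],[0,0,0],[0,0,0]],"rot":[[0,0,0],[0,0,0],[0,0,0],[0,0,0],[0,0,0],[0,0,0],[0,0,0],[0,0,0],[0,0,0],[0,0,0],[0,0,0],[0,0,0],[0,0,0],[0,0,0],[0,0,0],[0,0,0],[0,0,0],[0,0,0],[0,0,0],[0,0,0]],"grip":[1,1,1,1,1,1,1,1,1,1,1,1,1,1,1,1,1,1,0.5,0.5]}' 50
python3 - <<'E'
from h import *
s=arm.sense(); print(s["tool_pos"],s["eef_rot"],s["joint_positions"].round(2))
c=arm.camera("wrist"); cv2.imwrite("pics/w1.png",c["color"][:,:,::-1]); print(c["camera_matrix"])
V=cam("side")
for n,p in dict(card=(350,205),mug=(481,322),jar=(257,168),tamper=(364,478),spat_end=(298,388),spat=(240,300),mac=(177,246)).items(): print(n,cast([p],*V[1:],0).round())
E
```

```text
clock: 1.92
tool_pos: [529.5, 264.7, 248.3]
eef_rot: [0.0, 0.989, -0.15, -0.0]
wrist_force: [-0.2, 0.5, 0.1]
gripper_width: 0.902
gripper_force: 0.0
[529.52925389 264.72671571 248.29103253] [ 1.65309311e-04  9.88736597e-01 -1.49665927e-01 -1.54897543e-04] [ 0.79  0.22 -0.18 -0.   -1.17  0.48]
[[344.95112746   0.         320.37553183]
 [  0.         344.95112746 237.35274806]
 [  0.           0.           1.        ]]
card [[734. 185.]]
mug [[ 713. -234.]]
jar [[635. 453.]]
tamper [[ 350. -324.]]
spat_end [[ 355. -144.]]
spat [[373.  85.]]
mac [[338. 305.]]
```

View pics/w1.png

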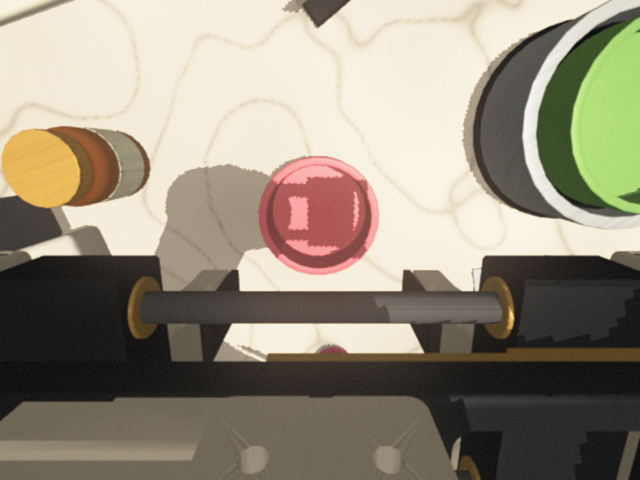

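Pink is at (319,213) in the wrist view, with clear counter all round it and the collar well to the right. Now fitting its rim from here.

```bash
cat >> h.py <<'E'
from scipy.spatial.transform import Rotation as Rn
def rot(s): q=s["eef_rot"]; return Rn.from_quat([q[1],q[2],q[3],q[0]]).as_matrix()
def wrist(name,seed,z,save=None,clip=None):
    s=arm.sense(); c=arm.camera("wrist"); T=np.array(c["tool_from_camera"])
    Rw=rot(s); C=np.array(s["tool_pos"])+Rw@T[:3,3]; R=(Rw@T[:3,:3]).T
    if save: cv2.imwrite(save,c["color"][:,:,::-1])
    ct=max(cv2.findContours(mask(c["color"],name,seed),0,cv2.CHAIN_APPROX_NONE)[0],key=len)
    h=cv2.convexHull(ct).reshape(-1,2)
    h=ct.reshape(-1,2)
    p=cast(h,np.array(c["camera_matrix"]),R,C,z)
    v=least_squares(lambda v:np.hypot(*(p-v[:2]).T)-v[2],[*p.mean(0),60],loss="soft_l1",f_scale=1.)
    print(name,"wrist all",v.x.round(1),"rms",np.sqrt(np.mean((np.hypot(*(p-v.x[:2]).T)-v.x[2])**2)).round(2),"far",fit(p,C)[0].round(1))
    return v.x
def go(xyz):
    s=arm.sense(); d=rot(s).T@(np.array(xyz)-s["tool_pos"]); print("tcp",s["tool_pos"].round(1),"tool units",(d/25).round(2),"toolY",rot(s)[:,1].round(3))
E
python3 - <<'E'
from h import *
for z in (53,55): v=wrist("pink",(319,213),z)
s=arm.sense(); y=rot(s)[:,1]
go([*(v[:2]+55*y[:2]),100]); go([*(v[:2]-55*y[:2]),100])
E
```

```text
pink wrist all [531.  265.7  58. ] rms 1.18 far [531.1 265.3  58.1]
pink wrist all [531.7 265.4  57.8] rms 0.31 far [531.6 265.3  57.8]
tcp [528.4 266.6 248.6] tool units [0.14 2.21 5.94] toolY [-0.293 -0.956 -0.   ]
tcp [528.4 266.6 248.6] tool units [ 0.14 -2.19  5.94] toolY [-0.293 -0.956 -0.   ]
```

```bash
python3 -m creep '{"travel":[[0.03,0.55,0],[0.03,0.55,0],[0.03,0.55,0],[0.03,0.55,0],[0,0,1],[0,0,1],[0,0,1],[0,0,1],[0,0,1],[0,0,1],[0,0,0.4],[0,0,0.4],[0,0,0.4],[0,0,0],[0,0,0],[0,0,0]],"rot":[[0,0,0],[0,0,0],[0,0,0],[0,0,0],[0,0,0],[0,0,0],[0,0,0],[0,0,0],[0,0,0],[0,0,0],[0,0,0],[0,0,0],[0,0,0],[0,0,0],[0,0,0],[0,0,0]],"grip":[0.5,0.5,0.5,0.5,0.5,0.5,0.5,0.5,0.5,0.5,0.5,0.5,0.5,0.5,0.5,0.5]}' 50
python3 - <<'E'
from h import *
print(np.mean([arm.sense()["tool_pos"] for _ in range(5)],0))
s=arm.sense();y=rot(s)[:,1]; go([531.5+55*y[0],265.5+55*y[1],67])
c=arm.camera("side"); cv2.imwrite("pics/s2.png",cv2.resize(c["color"][120:320,150:400,::-1],(750,600)))
E
```

```text
clock: 3.45
tool_pos: [516.2, 212.9, 69.6]
eef_rot: [-0.001, 0.989, -0.148, 0.001]
wrist_force: [-0.6, -0.4, 0.5]
gripper_width: 0.501
gripper_force: 0.0
[516.19226449 212.93986063  69.57922042]
tcp [516.2 212.9  69.6] tool units [-0.03  0.01  0.1 ] toolY [-0.293 -0.956 -0.001]
```

View pics/s2.png

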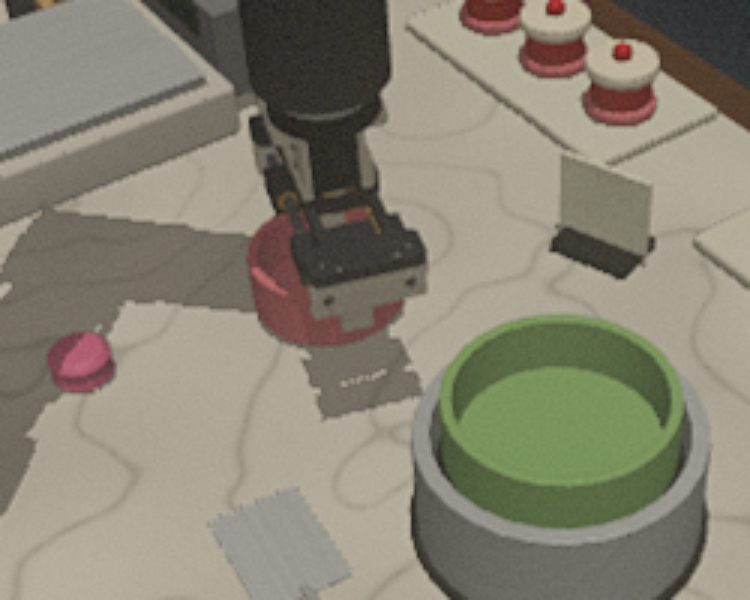

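The side picture shows the outer finger at crop (345,300), hanging beside the pink rim, with the inner one inside the bowl. I'll lower 2.5 mm, close and lift a little.

```bash
python3 -m creep '{"travel":[[0,0,0.1],[0,0,0],[0,0,0],[0,0,0],[0,0,0],[0,0,0],[0,0,0],[0,0,0],[0,0,-0.3],[0,0,-0.6],[0,0,-1],[0,0,-1],[0,0,-1],[0,0,-1],[0,0,0],[0,0,0]],"rot":[[0,0,0],[0,0,0],[0,0,0],[0,0,0],[0,0,0],[0,0,0],[0,0,0],[0,0,0],[0,0,0],[0,0,0],[0,0,0],[0,0,0],[0,0,0],[0,0,0],[0,0,0],[0,0,0]],"grip":[0.5,0,0,0,0,0,0,0,0,0,0,0,0,0,0,0]}' 50
python3 - <<'E'
from h import *
c=arm.camera("wrist"); cv2.imwrite("pics/w3.png",c["color"][:,:,::-1])
V=cam("side"); cv2.imwrite("pics/s3.png",V[0][:,:,::-1])
for z in (113,115):
    for n in ("scene","side"):pass
locate(("green",))
E
```

```text
clock: 4.83
tool_pos: [515.9, 212.9, 190.4]
eef_rot: [-0.001, 0.989, -0.148, 0.001]
wrist_force: [0.0, -0.1, -2.7]
gripper_width: 0.098
gripper_force: 48.2
green z 113.0 gap 3.5 [(array([540.1, -13.6,  74.4]), np.float64(0.74)), (array([539.3, -10.3,  73.7]), np.float64(0.72))]
```

View pics/w3.png

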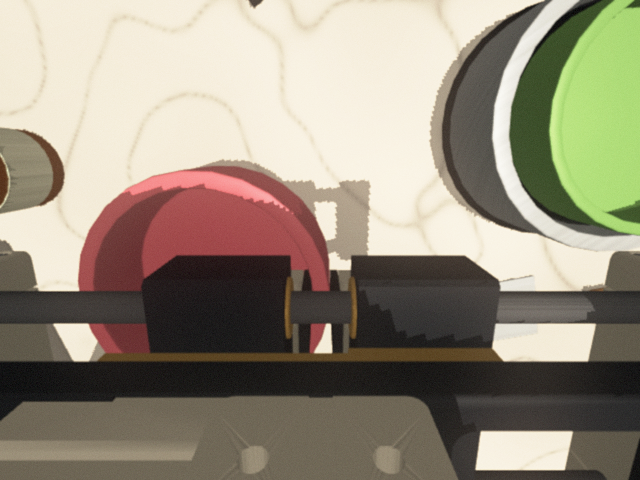

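Pink is held between the pads and level, and the green rim is on the right at about (620,115). I'll raise it, shift part way and measure green from the wrist.

```bash
python3 -m creep '{"travel":[[0.1,0.4,-0.8],[0.1,0.9,-0.8],[0.1,0.9,-0.8],[0.1,0.9,0],[0,0.9,0],[0,0.4,0],[0,0,0],[0,0,0],[0,0,0]],"rot":[[0,0,0],[0,0,0],[0,0,0],[0,0,0],[0,0,0],[0,0,0],[0,0,0],[0,0,0],[0,0,0]],"grip":[0,0,0,0,0,0,0,0,0]}' 50
python3 - <<'E'
from h import *
c=arm.camera("wrist"); m=cv2.cvtColor(c["color"],cv2.COLOR_RGB2HSV); mm=(abs(m[...,0].astype(int)-45)<15)&(m[...,1]>100)
ys,xs=np.nonzero(mm); print(xs.min(),xs.max(),ys.min(),ys.max(),int(xs.mean()),int(ys.mean()))
for z in (113,115): wrist("green",(int(xs.mean()),int(ys.mean())),z,"pics/w4.png")
E
```

```text
clock: 5.78
tool_pos: [493.0, 104.9, 248.1]
eef_rot: [0.0, 0.989, -0.148, -0.0]
wrist_force: [0.3, 0.6, -1.7]
gripper_width: 0.096
gripper_force: 48.2
6 553 20 391 485 119
green wrist all [539.5 -12.6  76.2] rms 1.03 far [539.4 -14.6  75. ]
green wrist all [539.6 -11.9  75.7] rms 1.03 far [539.5 -13.8  74.5]
```

View pics/w4.png

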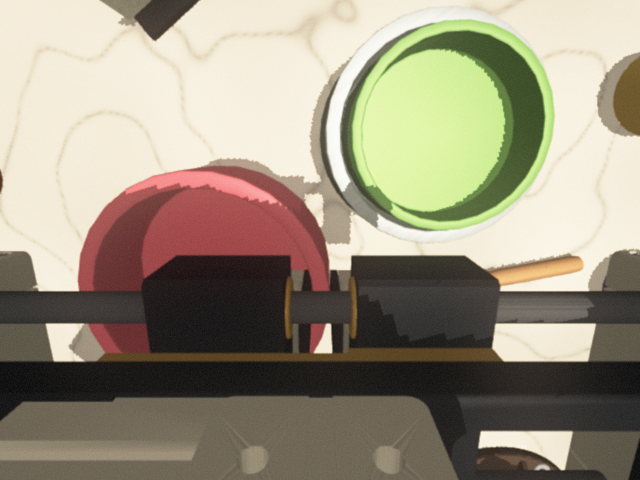

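Green's rim runs from about (350,125) to (553,125) and is fully visible, with its centre at about (539.5, −12.3). Next I check how the held pink sits in the tool.

```bash
cat >> h.py <<'E'
def held(name,seed,rad,dz):
    c=arm.camera("wrist"); T=np.array(c["tool_from_camera"])
    ct=max(cv2.findContours(mask(c["color"],name,seed),0,cv2.CHAIN_APPROX_NONE)[0],key=len).reshape(-1,2)
    ct=ct[ct[:,1]<245]
    for z in dz:
        p=cast(ct,np.array(c["camera_matrix"]),T[:3,:3].T,T[:3,3],z)
        v=least_squares(lambda v:np.hypot(*(p-v[:2]).T)-rad,p.mean(0)-[20,0],loss="soft_l1")
        w=least_squares(lambda v:np.hypot(*(p-v[:2]).T)-v[2],[*v.x,rad],loss="soft_l1")
        print("held z",z,v.x.round(1),np.sqrt(2*v.cost/len(p)).round(2),"free r",w.x.round(1))
E
python3 - <<'E'
from h import *
held("pink",(200,230),58,(8,10,12,14))
y=rot(arm.sense())[:,1]; go([539.5+55*y[0],-12.3+55*y[1],200])
E
```

```text
held z 8 [  2.  -47.6] 0.96 free r [ -0.6 -47.4  60.3]
held z 10 [  2.1 -48.2] 1.01 free r [ -1.6 -48.1  61.1]
held z 12 [  2.2 -48.8] 1.07 free r [ -2.5 -48.8  62. ]
held z 14 [  2.2 -49.4] 1.14 free r [ -3.4 -49.4  62.8]
tcp [493.  105.1 248.2] tool units [3.15 6.14 1.93] toolY [-0.293 -0.956  0.001]
```

The held-pink fit reads 6 mm off along y, which could be droop. I'll look at both fixed views in one picture.

Run:
```python
from h import *
out=[]
for n in ("scene","side"):
    im,K,R,C=cam(n); p=cv2.projectPoints(np.array([[509.,157,200]]),cv2.Rodrigues(R)[0],-R@C,K,None)[0].ravel().astype(int); print(n,p)
    x,y=p-[70,95]; out.append(cv2.resize(im[max(y,0):y+190,max(x,0):x+130],(400,585),interpolation=cv2.INTER_CUBIC)); print(x,y)
cv2.imwrite("pics/c5.png",np.hstack(out)[:,:,::-1])
```

```text
scene [330 176]
260 81
side [271 176]
201 81
```

View pics/c5.png

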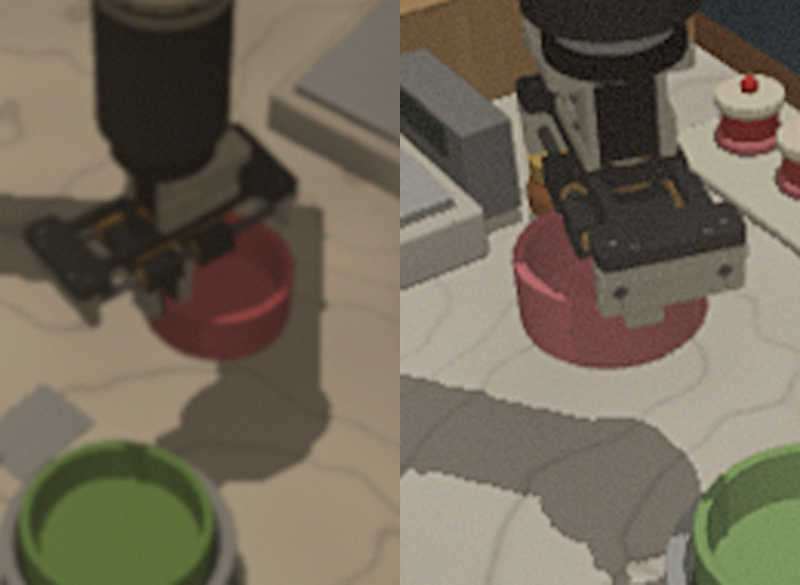

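```bash
cat >> h.py <<'E'
def tiltfit(name,seed,rad,z0,rowmax=245,yoff=-1):
    c=arm.camera("wrist"); T=np.array(c["tool_from_camera"]); K=np.array(c["camera_matrix"])
    ct=max(cv2.findContours(mask(c["color"],name,seed),0,cv2.CHAIN_APPROX_NONE)[0],key=len).reshape(-1,2)
    ct=ct[ct[:,1]<rowmax].astype(float)
    u=cv2.undistortPoints(ct.reshape(-1,1,2),K,None).reshape(-1,2); d=np.c_[u,np.ones(len(u))]@T[:3,:3].T; C=T[:3,3]
    def f(v,res=True):
        cx,cy,t=v; n=np.array([0,-np.sin(t),np.cos(t)]); p=C+d*((np.array([0,0,z0])-C)@n/(d@n))[:,None]
        return np.hypot(p[:,0]-cx,(p[:,1])/np.cos(t)-cy)-rad
    s=least_squares(f,[0,yoff*(rad-4),0],loss="soft_l1"); J=s.jac; cov=np.linalg.inv(J.T@J)
    print("cx cy tilt(rad; z grows with y)",s.x.round(3),"rms",np.sqrt(np.mean(f(s.x)**2)).round(2),"sd",np.sqrt(np.diag(cov)).round(3), ct.min(0),ct.max(0))
E
python3 - <<'E'
from h import *
for z in (9,11,13): tiltfit("pink",(200,230),58.5,z)
E
```

```text
cx cy tilt(rad; z grows with y) [  1.069 -46.337   0.065] rms 1.03 sd [0.106 0.267 0.009] [ 84. 166.] [324. 244.]
cx cy tilt(rad; z grows with y) [  1.069 -46.741   0.08 ] rms 1.0 sd [0.106 0.262 0.009] [ 84. 166.] [324. 244.]
cx cy tilt(rad; z grows with y) [  1.006 -47.091   0.099] rms 0.98 sd [0.106 0.255 0.01 ] [ 84. 166.] [324. 244.]
```

The residuals are systematic, so this is close-range camera error. The grip geometry says 55 mm and 9 mm is available, so I aim for 54 and check again on the way down.

```bash
python3 -m creep '{"travel":[[0.3,0.5,0],[0.45,0.9,0],[0.45,0.9,0],[0.45,0.9,0],[0.45,0.9,0],[0.45,0.9,0],[0.4,0.7,0],[0.2,0.4,0],[0,0,0.5],[0,0,0.5],[0,0,0.5],[0,0,0],[0,0,0],[0,0,0]],"rot":[[0,0,0],[0,0,0],[0,0,0],[0,0,0],[0,0,0],[0,0,0],[0,0,0],[0,0,0],[0,0,0],[0,0,0],[0,0,0],[0,0,0],[0,0,0],[0,0,0]],"grip":[0,0,0,0,0,0,0,0,0,0,0,0,0,0]}' 50
python3 - <<'E'
from h import *
y=rot(arm.sense())[:,1]; go([539.5+54*y[0],-12.3+54*y[1],139])
out=[]
for n in ("scene","side"):
    im,K,R,C=cam(n); p=cv2.projectPoints(np.array([[539.,-12,140]]),cv2.Rodrigues(R)[0],-R@C,K,None)[0].ravel().astype(int)
    x,y=p-[65,80]; print(n,x,y); out.append(cv2.resize(im[y:y+190,x:x+130],(400,585),interpolation=cv2.INTER_CUBIC))
cv2.imwrite("pics/c6.png",np.hstack(out)[:,:,::-1])
E
```

```text
clock: 7.4
tool_pos: [523.9, -64.2, 211.8]
eef_rot: [0.0, 0.989, -0.148, 0.0]
wrist_force: [-0.5, -0.2, -1.7]
gripper_width: 0.098
gripper_force: 48.2
tcp [523.9 -64.2 211.8] tool units [-0.01 -0.01  2.91] toolY [-0.293 -0.956 -0.   ]
scene 232 161
side 272 161
```

View pics/c6.png

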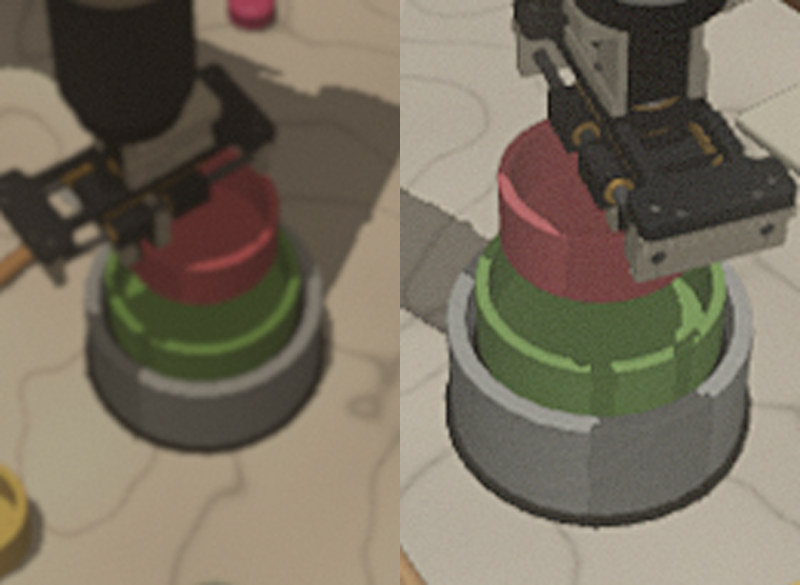

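Pink hovers concentrically over green in both halves of the picture. I'll lower it to just above the floor.

```bash
python3 -m creep '{"travel":[[0,0,0.5],[0,0,0.6],[0,0,0.6],[0,0,0.4],[0,0,0.3],[0,0,0.2],[0,0,0.1],[0,0,0],[0,0,0],[0,0,0]],"rot":[[0,0,0],[0,0,0],[0,0,0],[0,0,0],[0,0,0],[0,0,0],[0,0,0],[0,0,0],[0,0,0],[0,0,0]],"grip":[0,0,0,0,0,0,0,0,0,0]}' 50
python3 -m creep '{"travel":[[0,0,0.06],[0,0,0],[0,0,0]],"rot":[[0,0,0],[0,0,0],[0,0,0]],"grip":[0,0,0]}'
python3 -m creep '{"travel":[[0,0,0.06],[0,0,0],[0,0,0]],"rot":[[0,0,0],[0,0,0],[0,0,0]],"grip":[0,0,0]}'
```

```text
clock: 8.33
tool_pos: [523.8, -64.4, 144.2]
eef_rot: [-0.0, 0.989, -0.148, 0.001]
wrist_force: [0.1, -0.2, -1.4]
gripper_width: 0.095
gripper_force: 48.2
clock: 8.58
tool_pos: [523.4, -64.4, 142.2]
eef_rot: [-0.0, 0.989, -0.148, 0.0]
wrist_force: [-0.3, 0.7, -2.6]
gripper_width: 0.098
gripper_force: 48.2
clock: 8.83
tool_pos: [523.3, -64.5, 140.4]
eef_rot: [0.0, 0.989, -0.148, -0.0]
wrist_force: [-0.2, 0.1, -2.2]
gripper_width: 0.093
gripper_force: 48.2
```

```bash
python3 -m creep '{"travel":[[0,0,0.05],[0,0,0],[0,0,0]],"rot":[[0,0,0],[0,0,0],[0,0,0]],"grip":[0,0,0]}'
python3 -m creep '{"travel":[[0,0,0.03],[0,0,0],[0,0,0]],"rot":[[0,0,0],[0,0,0],[0,0,0]],"grip":[0,0,0]}'
```

```text
clock: 9.08
tool_pos: [523.4, -64.4, 139.3]
eef_rot: [0.0, 0.989, -0.148, -0.0]
wrist_force: [0.3, 0.1, -1.2]
gripper_width: 0.097
gripper_force: 48.1
clock: 9.33
tool_pos: [523.4, -64.4, 138.6]
eef_rot: [-0.0, 0.989, -0.148, 0.0]
wrist_force: [-0.3, -0.6, -1.4]
gripper_width: 0.098
gripper_force: 48.1
```

```bash
python3 -m creep '{"travel":[[0,0,0.04],[0,0,0],[0,0,0]],"rot":[[0,0,0],[0,0,0],[0,0,0]],"grip":[0,0,0]}' | grep force
python3 -m creep '{"travel":[[0,0,0.03],[0,0,0],[0,0,0]],"rot":[[0,0,0],[0,0,0],[0,0,0]],"grip":[0,0,0]}' | grep -E "pos|wrist_force"
python3 -c "
from h import *
print([arm.sense()[k].round(2) for k in ('wrist_force','wrist_torque')])"
```

```text
wrist_force: [-1.5, -0.3, 4.3]
gripper_force: 48.2
tool_pos: [523.6, -64.5, 137.3]
wrist_force: [-1.5, -0.8, 5.2]
[array([-1.54, -0.78,  5.18]), array([-0.14,  0.79,  0.07])]
```

Contact. I'll ease off about 1 mm so the outer fingertip clears green's rim, then release slowly and rise.

```bash
python3 -m creep '{"travel":[[0,0,-0.05],[0,0,0],[0,0,0]],"rot":[[0,0,0],[0,0,0],[0,0,0]],"grip":[0,0,0]}' 10 | grep force
python3 -m creep '{"travel":[[0,0,0],[0,0,0],[0,0,0],[0,0,0],[0,0,0],[0,0,0]],"rot":[[0,0,0],[0,0,0],[0,0,0],[0,0,0],[0,0,0],[0,0,0]],"grip":[0.12,0.15,0.2,0.25,0.3,0.3]}' 10
python3 -m creep '{"travel":[[0,0,-0.3],[0,0,-0.6],[0,0,-1],[0,0,-1],[0,0,-1],[0,0,-1],[0,0,0],[0,0,0]],"rot":[[0,0,0],[0,0,0],[0,0,0],[0,0,0],[0,0,0],[0,0,0],[0,0,0],[0,0,0]],"grip":[0.3,0.3,0.3,0.4,0.4,0.5,0.5,0.5]}' 50 | grep -E "pos|force"
python3 - <<'E'
from h import *
c=arm.camera("wrist"); cv2.imwrite("pics/w7.png",c["color"][:,:,::-1])
SEED["scene"]["yellow"]=(223,330); locate(("yellow",))
E
```

```text
wrist_force: [-0.8, -0.2, 2.1]
gripper_force: 9.9
clock: 10.58
tool_pos: [523.4, -64.4, 138.0]
eef_rot: [-0.0, 0.989, -0.148, -0.0]
wrist_force: [0.1, -0.8, -0.2]
gripper_width: 0.293
gripper_force: 0.0
tool_pos: [524.1, -64.3, 262.7]
wrist_force: [-0.6, 0.0, -0.3]
gripper_force: 0.0
yellow z 51.1 gap 3.6 [(array([ 510.6, -256.5,   41.6]), np.float64(0.64)), (array([ 510.3, -252.9,   40.3]), np.float64(0.53))]
```

View pics/w7.png

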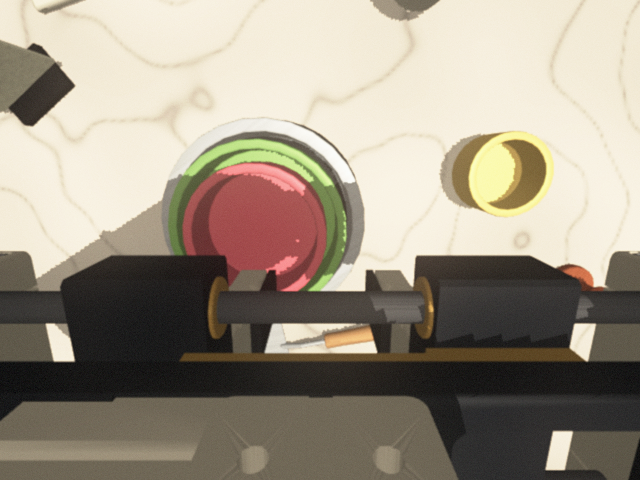

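Pink lies nested in green, rim about x 185–325 at rows 165–290, and yellow is at (510,175). Now measuring pink's rim height and centre, and yellow.

Run:
```python
from h import *
for z in (53,55): v=wrist("yellow",(470,175),z)
wrist("pink",(255,215),127)
for n in ("scene","side"):
    im,K,R,C=cam(n); SEED[n]["pink"]=tuple(cv2.projectPoints(np.array([[539.,-12,100]]),cv2.Rodrigues(R)[0],-R@C,K,None)[0].ravel().astype(int))
locate(("pink",))
y=rot(arm.sense())[:,1]; go([v[0],v[1],250]);go([*(v[:2]+38*y[:2]),69]);go([*(v[:2]-38*y[:2]),69])
```

```text
yellow wrist all [ 510.5 -255.6   40.9] rms 5.62 far [ 509.2 -257.9   39.4]
yellow wrist all [ 510.9 -254.8   40.7] rms 5.36 far [ 509.9 -256.8   39.3]
pink wrist all [543.1 -18.   54.1] rms 6.68 far [551.  -27.5  62.1]
pink z 122.5 gap 5.3 [(array([539.3, -14.7,  57.1]), np.float64(1.0)), (array([538.1,  -9.6,  57.8]), np.float64(2.25))]
tcp [523.3 -64.5 260.2] tool units [1.76 7.42 0.41] toolY [-0.293 -0.956  0.   ]
tcp [523.3 -64.5 260.2] tool units [1.77 8.94 7.65] toolY [-0.293 -0.956  0.   ]
tcp [523.3 -64.5 260.2] tool units [1.77 5.9  7.65] toolY [-0.293 -0.956  0.   ]
```

```bash
python3 -m creep '{"travel":[[0.2,0.5,0],[0.2,0.8,0],[0.2,0.9,0],[0.2,0.9,0],[0.2,0.9,0],[0.2,0.9,0],[0.2,0.9,0],[0.2,0.9,0],[0.16,0.72,0.4],[0,0,0],[0,0,0],[0,0,0]],"rot":[[0,0,0],[0,0,0],[0,0,0],[0,0,0],[0,0,0],[0,0,0],[0,0,0],[0,0,0],[0,0,0],[0,0,0],[0,0,0],[0,0,0]],"grip":[0.5,0.5,0.5,0.5,0.5,0.5,0.5,0.5,0.5,0.5,0.5,0.5]}' 50 | grep pos
python3 - <<'E'
from h import *
HUE["yellow"]=(17,32,110)
for z in (53,55): v=wrist("yellow",(319,225),z,"pics/w8.png")
y=rot(arm.sense())[:,1]; go([*(v[:2]+38*y[:2]),67])
E
```

```text
tool_pos: [511.0, -254.6, 250.5]
yellow wrist all [ 511.3 -256.7   40.7] rms 1.04 far [ 511.7 -256.9   41.1]
yellow wrist all [ 511.7 -256.8   40.4] rms 1.09 far [ 512.3 -257.    41. ]
tcp [ 511.3 -254.1  250.9] tool units [0.04 1.62 7.36] toolY [-0.293 -0.956 -0.   ]
```

```bash
python3 -m creep '{"travel":[[0.02,0.5,0],[0,0.6,0],[0,0.48,0],[0,0,0.6],[0,0,1],[0,0,1],[0,0,1],[0,0,1],[0,0,1],[0,0,0.8],[0,0,0.5],[0,0,0.3],[0,0,0.14],[0,0,0],[0,0,0],[0,0,0]],"rot":[[0,0,0],[0,0,0],[0,0,0],[0,0,0],[0,0,0],[0,0,0],[0,0,0],[0,0,0],[0,0,0],[0,0,0],[0,0,0],[0,0,0],[0,0,0],[0,0,0],[0,0,0],[0,0,0]],"grip":[0.5,0.5,0.5,0.5,0.5,0.5,0.5,0.5,0.5,0.5,0.5,0.5,0.5,0.5,0.5,0.5]}' 50
python3 - <<'E'
from h import *
y=rot(arm.sense())[:,1]; go([511+38*y[0],-256+38*y[1],67.3])
E
```

```text
clock: 14.18
tool_pos: [500.7, -292.8, 68.2]
eef_rot: [0.0, 0.989, -0.148, 0.001]
wrist_force: [-0.1, -0.5, 0.2]
gripper_width: 0.502
gripper_force: 0.0
tcp [ 500.7 -292.8   68.2] tool units [-0.04 -0.01  0.03] toolY [-0.293 -0.956 -0.   ]
```

```bash
python3 -m creep '{"travel":[[-0.03,0,0.03],[0,0,0],[0,0,0],[0,0,0],[0,0,0],[0,0,0],[0,0,0],[0,0,0],[0,0,-0.3],[0,0,-0.7],[0,0,-1],[0,0,-1],[0,0,-1],[0,0,-1],[0,0,-1],[0,0,-1],[0,0,-0.4],[0,0,0],[0,0,0]],"rot":[[0,0,0],[0,0,0],[0,0,0],[0,0,0],[0,0,0],[0,0,0],[0,0,0],[0,0,0],[0,0,0],[0,0,0],[0,0,0],[0,0,0],[0,0,0],[0,0,0],[0,0,0],[0,0,0],[0,0,0],[0,0,0],[0,0,0]],"grip":[0.5,0,0,0,0,0,0,0,0,0,0,0,0,0,0,0,0,0,0]}' 50
python3 -c "
from h import *
y=rot(arm.sense())[:,1]; go([539-90*y[0]*-1,-12+90*y[1],250]); go([539+38*y[0],-12+38*y[1],151])"
```

```text
clock: 15.77
tool_pos: [498.9, -292.1, 251.1]
eef_rot: [-0.0, 0.989, -0.148, 0.0]
wrist_force: [-0.3, -0.1, -2.1]
gripper_width: 0.096
gripper_force: 48.2
tcp [ 498.9 -292.1  251.1] tool units [-1.76 -7.58  0.05] toolY [-0.294 -0.956 -0.001]
tcp [ 498.9 -292.1  251.1] tool units [-1.76 -9.66  4.01] toolY [-0.294 -0.956 -0.001]
```

```bash
python3 -m creep '{"travel":[[-0.1,-0.4,0],[-0.15,-0.8,0],[-0.15,-0.9,0],[-0.15,-0.9,0],[-0.15,-0.9,0],[-0.15,-0.9,0],[-0.15,-0.9,0],[-0.15,-0.9,0],[-0.15,-0.9,0],[-0.15,-0.9,0],[-0.15,-0.7,0],[-0.16,-0.56,0],[0,0,0.5],[0,0,0.5],[0,0,0],[0,0,0],[0,0,0]],"rot":[[0,0,0],[0,0,0],[0,0,0],[0,0,0],[0,0,0],[0,0,0],[0,0,0],[0,0,0],[0,0,0],[0,0,0],[0,0,0],[0,0,0],[0,0,0],[0,0,0],[0,0,0],[0,0,0],[0,0,0]],"grip":[0,0,0,0,0,0,0,0,0,0,0,0,0,0,0,0,0]}' 50
python3 - <<'E'
from h import *
y=rot(arm.sense())[:,1]; go([539+38*y[0],-12+38*y[1],151])
out=[]
for n in ("scene","side"):
    im,K,R,C=cam(n); p=cv2.projectPoints(np.array([[539.,-12,140]]),cv2.Rodrigues(R)[0],-R@C,K,None)[0].ravel().astype(int)
    x,y=p-[65,80]; out.append(cv2.resize(im[y:y+190,x:x+130],(400,585),interpolation=cv2.INTER_CUBIC))
cv2.imwrite("pics/c9.png",np.hstack(out)[:,:,::-1])
E
```

```text
clock: 17.18
tool_pos: [527.9, -48.6, 226.1]
eef_rot: [0.0, 0.989, -0.148, -0.0]
wrist_force: [0.5, -0.5, -1.6]
gripper_width: 0.098
gripper_force: 48.2
tcp [527.9 -48.6 226.1] tool units [-0.   -0.01  3.  ] toolY [-0.293 -0.956  0.001]
```

View pics/c9.png

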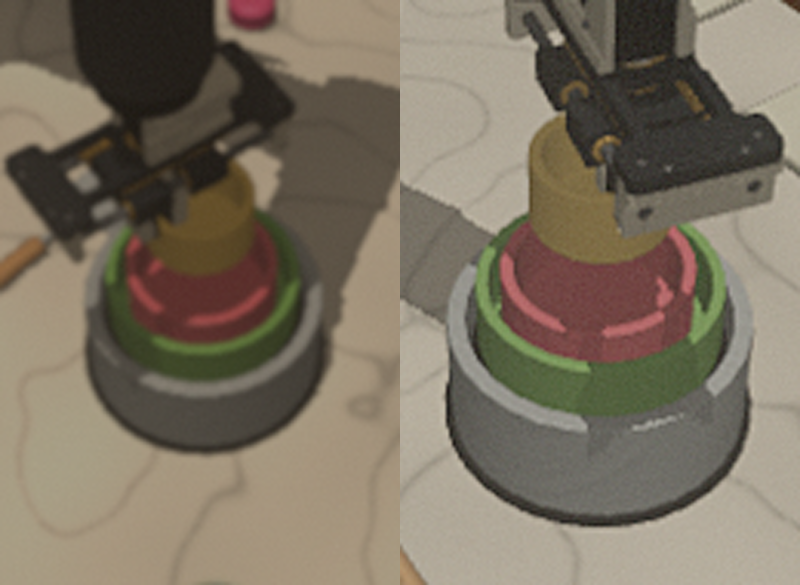

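Yellow hovers centred over pink in both halves. I'll lower it until contact.

```bash
python3 -m creep '{"travel":[[0,0,0.5],[0,0,0.6],[0,0,0.6],[0,0,0.5],[0,0,0.3],[0,0,0.2],[0,0,0.1],[0,0,0.08],[0,0,0],[0,0,0]],"rot":[[0,0,0],[0,0,0],[0,0,0],[0,0,0],[0,0,0],[0,0,0],[0,0,0],[0,0,0],[0,0,0],[0,0,0]],"grip":[0,0,0,0,0,0,0,0,0,0]}' 50 | grep -E "pos|wrist"
python3 -m creep '{"travel":[[0,0,0.05],[0,0,0],[0,0,0]],"rot":[[0,0,0],[0,0,0],[0,0,0]],"grip":[0,0,0]}' | grep -E "pos|wrist"
python3 -m creep '{"travel":[[0,0,0.04],[0,0,0],[0,0,0]],"rot":[[0,0,0],[0,0,0],[0,0,0]],"grip":[0,0,0]}' | grep -E "pos|wrist"
```

```text
tool_pos: [528.3, -48.6, 154.8]
wrist_force: [-0.8, -0.1, -1.3]
tool_pos: [528.1, -48.6, 153.3]
wrist_force: [0.2, -0.6, -0.4]
tool_pos: [528.0, -48.6, 152.0]
wrist_force: [0.4, -0.5, -1.6]
```

```bash
python3 -m creep '{"travel":[[0,0,0.04],[0,0,0],[0,0,0]],"rot":[[0,0,0],[0,0,0],[0,0,0]],"grip":[0,0,0]}' | grep -E "pos|wrist"
python3 -m creep '{"travel":[[0,0,0.03],[0,0,0],[0,0,0]],"rot":[[0,0,0],[0,0,0],[0,0,0]],"grip":[0,0,0]}' | grep -E "pos|wrist"
```

```text
tool_pos: [528.0, -48.6, 151.0]
wrist_force: [0.0, 0.1, -1.2]
tool_pos: [528.1, -48.6, 150.4]
wrist_force: [-1.3, -1.1, 0.4]
```

```bash
python3 -m creep '{"travel":[[0,0,0.02],[0,0,0],[0,0,0]],"rot":[[0,0,0],[0,0,0],[0,0,0]],"grip":[0,0,0]}' 10 | grep -E "pos|wrist"
python3 -m creep '{"travel":[[0,0,0],[0,0,0],[0,0,0],[0,0,0],[0,0,0],[0,0,0]],"rot":[[0,0,0],[0,0,0],[0,0,0],[0,0,0],[0,0,0],[0,0,0]],"grip":[0.12,0.15,0.2,0.25,0.3,0.3]}' 10 | grep -E "pos|wrist"
python3 -m creep '{"travel":[[0,0,-0.3],[0,0,-0.6],[0,0,-1],[0,0,-1],[0,0,-1],[0,0,-0.6],[0,0,0],[0,0,0]],"rot":[[0,0,0],[0,0,0],[0,0,0],[0,0,0],[0,0,0],[0,0,0],[0,0,0],[0,0,0]],"grip":[0.3,0.3,0.3,0.3,0,0,0,0]}' 30 | grep -E "pos|width"
python3 - <<'E'
from h import *
for n in ("scene","side"):
    im,K,R,C=cam(n); SEED[n]["yellow"]=tuple(cv2.projectPoints(np.array([[539.,-12,115]]),cv2.Rodrigues(R)[0],-R@C,K,None)[0].ravel().astype(int))
try: locate(("yellow",))
except Exception as e: print(e)
go([539-90*rot(arm.sense())[0,0],-12-90*rot(arm.sense())[1,0],260]); go([539,-12,140])
E
```

```text
tool_pos: [528.2, -48.6, 150.2]
wrist_force: [-0.7, 0.2, 4.6]
tool_pos: [527.9, -48.6, 149.6]
wrist_force: [-0.8, 0.2, -1.3]
tool_pos: [528.4, -48.5, 263.7]
gripper_width: 0.054
yellow z 135.7 gap 3.4 [(array([539.5, -13.8,  39.1]), np.float64(0.76)), (array([538.7, -10.5,  40.7]), np.float64(0.64))]
tcp [527.5 -48.7 261.5] tool units [-3.59 -1.54  0.06] toolY [-0.293 -0.956  0.001]
tcp [527.5 -48.7 261.5] tool units [ 0.02 -1.54  4.86] toolY [-0.293 -0.956  0.001]
```

Yellow's rim shows the same height bias as before (about −3 mm against 139), so it sits flat and centred at (539, −12). Now I move the closed fingers over the centre and go down to just above its floor (TCP about 118).

```bash
python3 -m creep '{"travel":[[0,-0.5,0],[0,-0.6,0],[0,-0.44,0],[0,0,0.6],[0,0,1],[0,0,1],[0,0,1],[0,0,0.8],[0,0,0.5],[0,0,0.4],[0,0,0.2],[0,0,0],[0,0,0]],"rot":[[0,0,0],[0,0,0],[0,0,0],[0,0,0],[0,0,0],[0,0,0],[0,0,0],[0,0,0],[0,0,0],[0,0,0],[0,0,0],[0,0,0],[0,0,0]],"grip":[0,0,0,0,0,0,0,0,0,0,0,0,0]}' 30
python3 -m creep '{"travel":[[0,0,0.1],[0,0,0],[0,0,0]],"rot":[[0,0,0],[0,0,0],[0,0,0]],"grip":[0,0,0]}' | grep -E "pos|wrist"
```

```text
clock: 21.82
tool_pos: [539.8, -11.4, 125.2]
eef_rot: [0.0, 0.989, -0.148, 0.0]
wrist_force: [1.0, -0.5, 1.1]
gripper_width: 0.004
gripper_force: 0.0
tool_pos: [539.5, -11.7, 122.8]
wrist_force: [-0.3, -1.4, -0.0]
```

```bash
for i in 1 2 3 4; do python3 -m creep '{"travel":[[0,0,0.08],[0,0,0],[0,0,0]],"rot":[[0,0,0],[0,0,0],[0,0,0]],"grip":[0,0,0]}' | grep -E "pos|wrist"; done
```

```text
tool_pos: [539.3, -11.8, 120.4]
wrist_force: [-0.5, -0.2, -0.4]
tool_pos: [539.4, -11.8, 118.4]
wrist_force: [0.5, -0.4, 0.6]
tool_pos: [539.4, -11.8, 116.5]
wrist_force: [0.8, 0.6, 4.9]
tool_pos: [539.5, -11.8, 114.5]
wrist_force: [-1.0, 0.0, 4.0]
```

```bash
python3 -m creep '{"travel":[[0,0,0.15],[0,0,0.2],[0,0,0.2],[0,0,0.2],[0,0,0.15],[0,0,0.1],[0,0,0.05],[0,0,0],[0,0,0],[0,0,0],[0,0,0]],"rot":[[0,0,0],[0,0,0],[0,0,0],[0,0,0],[0,0,0],[0,0,0],[0,0,0],[0,0,0],[0,0,0],[0,0,0],[0,0,0]],"grip":[0,0,0,0,0,0,0,0,0,0,0]}' | grep -E "pos|wrist"
python3 - <<'E'
from h import *
for n in ("scene","side"):
    im,K,R,C=cam(n); SEED[n]["green"]=tuple(int(v) for v in cv2.projectPoints(np.array([[539+66*R[2][0],-12-0,85.]]),cv2.Rodrigues(R)[0],-R@C,K,None)[0].ravel())
F=[]; Z=[]
for _ in range(12):
    arm.camera("side"); s=arm.sense(); F.append(s["wrist_force"][2]); Z.append(s["tool_pos"][2])
print(np.mean(F),np.std(F),np.mean(Z),s["clock"])
out=[]
for n in ("scene","side"):
    im,K,R,C=cam(n); p=cv2.projectPoints(np.array([[539.,-12,100]]),cv2.Rodrigues(R)[0],-R@C,K,None)[0].ravel().astype(int)
    x,y=p-[65,95]; print(n,x,y); out.append(cv2.resize(im[y:y+190,x:x+130],(400,585),interpolation=cv2.INTER_CUBIC))
cv2.imwrite("pics/c10.png",np.hstack(out)[:,:,::-1])
E
```

```text
tool_pos: [539.5, -11.8, 89.0]
wrist_force: [-4.2, 0.8, 12.3]
12.496224810908855 0.5354176526453058 89.07531888018498 24.6833
scene 232 156
side 271 161
```

View pics/c10.png

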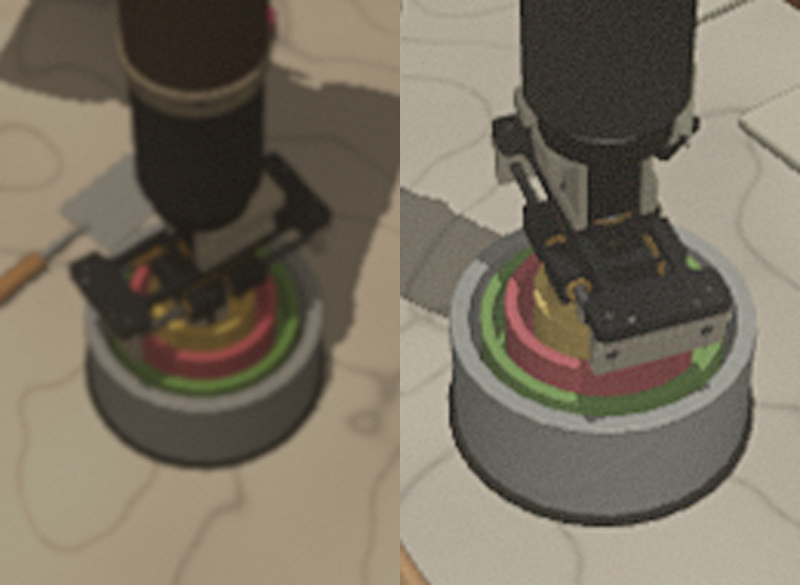

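All three bowls are nested, with green's rim just about at the collar's top edge (green near edge at crop (580,410), collar at (590,420)). Height and force put the travel at about 28.4 mm, so I press about 1.6 mm more.

```bash
python3 -m creep '{"travel":[[0,0,0.04],[0,0,0.03],[0,0,0],[0,0,0],[0,0,0],[0,0,0]],"rot":[[0,0,0],[0,0,0],[0,0,0],[0,0,0],[0,0,0],[0,0,0]],"grip":[0,0,0,0,0,0]}'
python3 - <<'E'
from h import *
F=[];Z=[]
for _ in range(12):
    c=arm.camera("side"); s=arm.sense(); F.append(s["wrist_force"]); Z.append(s["tool_pos"][2])
print(np.mean(F,0).round(2),np.mean(Z).round(2),s["clock"])
# green rim near arc: cast its outer-edge radius at z=85, side view
HUE["green"]=(32,60,70)
for n in ("scene","side"):
    im,K,R,C=cam(n); hsv=cv2.cvtColor(im,cv2.COLOR_RGB2HSV).astype(int)
    m=(abs(hsv[...,0]-46)<14)&(hsv[...,1]>70)&(hsv[...,2]>40); yy,xx=np.nonzero(m)
    for z in (82,85,88):
        p=cast(np.c_[xx,yy],K,R,C,z)-[539.3,-12.2]; r=np.hypot(*p.T); k=r<100; p=p[k];r=r[k]
        a=np.degrees(np.arctan2(p[:,1],p[:,0]))//20*20
        print(n,z,{int(b):round(np.percentile(r[a==b],98),1) for b in np.unique(a) if (a==b).sum()>15})
E
```

```text
clock: 25.28
tool_pos: [539.5, -11.8, 87.4]
eef_rot: [0.0, 0.989, -0.148, 0.0]
wrist_force: [-3.7, -0.1, 13.1]
gripper_width: 0.004
gripper_force: 6.6
[-4.23  0.89 13.16] 87.38 25.8833
scene 82 {-120: np.float64(80.0), -100: np.float64(81.4), -80: np.float64(81.0), -60: np.float64(81.6), -40: np.float64(80.8), -20: np.float64(79.9), 0: np.float64(79.8), 20: np.float64(76.9), 40: np.float64(75.4), 60: np.float64(74.6)}
scene 85 {-120: np.float64(80.9), -100: np.float64(82.9), -80: np.float64(82.7), -60: np.float64(83.4), -40: np.float64(82.5), -20: np.float64(81.3), 0: np.float64(80.6), 20: np.float64(76.6), 40: np.float64(74.8), 60: np.float64(73.5)}
scene 88 {-120: np.float64(81.8), -100: np.float64(84.4), -80: np.float64(84.4), -60: np.float64(85.2), -40: np.float64(84.3), -20: np.float64(82.8), 0: np.float64(81.4), 20: np.float64(77.1), 40: np.float64(74.4), 60: np.float64(72.4)}
side 82 {-180: np.float64(80.1), -160: np.float64(79.0), -140: np.float64(78.5), -120: np.float64(78.2), -100: np.float64(79.0), -80: np.float64(78.7), 100: np.float64(77.0), 120: np.float64(76.6), 140: np.float64(76.5), 160: np.float64(80.7)}
side 85 {-180: np.float64(81.9), -160: np.float64(81.3), -140: np.float64(81.1), -120: np.float64(80.5), -100: np.float64(80.7), -80: np.float64(80.1), 100: np.float64(75.4), 120: np.float64(75.8), 140: np.float64(76.8), 160: np.float64(81.9)}
side 88 {-180: np.float64(83.8), -160: np.float64(83.6), -140: np.float64(83.6), -120: np.float64(82.8), -100: np.float64(82.7), -80: np.float64(81.4), 100: np.float64(73.3), 120: np.float64(74.6), 140: np.float64(77.2), 160: np.float64(83.1)}
```

Force is 13.2 N at about 30 mm of travel, and the far rim arc fits a radius of about 75 mm at z = 85 in both views, so the rim is level with the collar. Handing in while holding.

```bash
python3 -c "
from workcell import arm
print(arm.sign_off())"
```

```text
the job is handed in; nothing more can be done
None
```

The pink bowl is nested in the green one and the yellow in the pink, both set down flat. I handed the job in at about 26 s with the closed fingers still pressing in the yellow bowl at 13 N, and by force and camera the large bowl's rim is level with the collar top (about 30 mm down).

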